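# Index the cake guide one hole towards the cake

## Task

The next cut is to be narrower: reset the cake guide's swinging bar by one hole, towards the side on which the piece of cake stands. Hook a fingertip under the ring of the bar's spring pin (do not clamp the ring), lift the pin out of its hole, swing the bar over to the neighbouring hole and let the pin drop fully home there, then take the hand away. Leave the cake, the cup and the roll of tape where they stand.

Things in the scene. Friction and masses are not known exactly. Their poses are not given: they have to be found in the camera images.
- guide: Cake guide, fixed: white board 240 (x) x 320 (y) mm, top 16 mm above the table. Origin: centre of its underside, on the table; x away from the robot towards the pivot, y left. Along the robot's edge lies an aluminium plate (56 x 220, top 30 mm above the table) with five 17 mm holes, 12.5 mm deep, 14 degrees apart, 180 mm from the pivot. A bar 26 mm wide, top at 38 mm, runs from pivot to pin (boss 26 mm wide, top at 52).
- pivot (a point): Vertical axis of the bar's pivot, 90 mm from the guide's origin along its +x, 32 mm above the table.
- pull_ring: Round steel ring on the pin: 7 mm wire, 56 mm clear inside. It stands across the bar, leaning 35 degrees from upright towards the pivot. Origin: its centre, with the pin home 79 mm above the table and 162 mm from the pivot axis (lower edge over the pin, top edge 144 mm from that axis, 108 mm high). Closed fingers tilted 30 degrees, pointing down and towards the pivot, enter along the bar.
- hole_left (a point): Mouth of the hole next to the middle one on the guide's +y side (30 mm above the table).
- hole_right (a point): Mouth of the hole next to the middle one on the guide's -y side (30 mm above the table).
- guide_bar (a joint): Angle of the bar in rad: 0 in the middle hole, where it starts (within 0.004), positive when the ring end swings to the guide's +y (left). The neighbouring holes are at +0.2443 and -0.2443 (44 mm along the arc at the ring), the outer ones at twice that. The bar swings easily and stays where it is left.
- index_pin (a joint): Lift of the pin in m: 0 fully home, 0.024 at its upper stop. The 16 mm round-nosed pin reaches 12 mm into the hole: free of the plate above 0.0125. A spring presses it down with 5 N at 0, 9 N at the top. Released within about 5 mm of a hole's centre it centres itself and drops home; elsewhere it rests on the plate at 0.012.
- cake: Piece of blueberry cake, about 77 x 71 x 79 mm, loose on the board, left (+y) or right (-y) of the bar; this is the side the bar goes to. Origin at the centre of its underside.
- cup: Steel measuring cup, 74 x 103 x 74 mm, loose on the board on the side opposite to the cake. Origin at its underside.
- tape: Roll of beige adhesive tape lying flat, 106 mm across, 25 mm high, loose on the table right of the guide. Origin at the centre of its underside.

How it is judged:
By the outcome, as a careful person would: the job done as asked, in the order asked, and still so for the second after the job is handed in, with the robot touching nothing.
It also fails if it takes over 51 s, if anything falls off the work surface, if the arm or the gripper's body presses on something with over 40 N, if the wrist force passes 120 N, or if a joint passes its speed limit or range.

## Robot

A 6-joint arm with a two-finger parallel gripper is mounted at the origin on a cart in front of the work surface, level with it; the furniture and walls round the work are solid. World frame = base frame: x ahead of the robot, y to its left, z up, the work surface at z = 0. Lengths are in m, angles in rad, forces in N, time in s.
With the tool pointing down it reaches from about 0.375 to 0.975 m from the base axis. Payload 3.8 kg.
Tool frame: the origin (TCP) lies midway between the tips of the shut fingers; the grasp point (between the pads) lies 19 mm behind it; z points along the fingers, y is the line along which they close (so a half turn about z gives the same grasp; the last joint's range is limited). The gripper opens to 85 mm and grips with 20 to 120 N. Pads are 22 mm wide; open, the fingers measure 114 mm over their backs; the gripper's body (76 mm by 85 mm) begins 54 mm behind the grasp point. The pads swing forward as they close: fully open they stand 13 mm farther back than shut.
Start: joints at [1.219, 0.264, 1.604, -0, 1.274, -0.037], TCP at [0.209, 0.642, 0.231] pointing down, gripper open.
Joint ranges: [-2.63, 2.63], [-0.94, 2.18], [0.31, 2.57], [-1.31, 4.45], [0, 2.66], [-2.55, 2.55]. Speed limits (rad/s): [2.57, 2.57, 3.14, 3.14, 3.14, 3.14].

## Interface

Orientations are given as a rotation vector (axis times angle).
In Python, from workcell import bot gives the robot as it stands.
- The arm moves only by the tool jog_arm, never from a script. Its argument "motion" is a list of rows, each a list of 5 numbers: the opening, from -1 (shut) to 1 (fully open), then the shift along the tool's x, y, z in mm, then the turn about the tool's z in degrees. In form: [[claw, x, y, z, twist], ...]. A call has 1 to 10 rows; each row shifts and turns the commanded pose from where the row before left it, along the tool's axes as they then stand; what a row does not reach is not made up. A row lasts 1/12 s, in which the tool goes at most 41.7 mm and 7.16 degrees, less where a joint would pass 70% of its speed; a pose out of reach is approached as far as the arm can. A call with a gripper value outside its range is refused whole. The fingers move at their own pace and stop on an object; "force" is the grip in N (left out, the last holds). Time passes only in rows, so rows that do not move let the fingers close. It gives the time, the measured TCP pose, the force, the opening and the grip force at its end, in the units of the state.
- bot.read_state(): the state, without advancing time (a new reading comes with each control period).
- bot.read_camera(name): name is "side" or "top" or "wrist"; returns (picture, depth): 384x512x3 uint8, red, green, blue; 384x512 float32, m along the optical axis (not along the pixel's ray), 0 where there is no reading.
- bot.get_calibration(name): a dict with "vfov" (degrees; the focal length in pixels is half the picture's height over the tangent of half this angle, whatever the lens; pixels are square), "cx", "cy" (the principal point, pixels), "rvec" (rotation vector, rad) and "tvec" (3), from world to camera coordinates, as OpenCV has them; the wrist camera has in their place "tool_from_camera" (4x4, takes a point from camera to tool coordinates, whose origin is the TCP and whose axes are the flange's). Camera axes: x right, y down, z forward; pixel columns grow to the right and rows downward; lengths in m; the calibration is good to about 2 mm. A picture is of the moment at which its call begins: read the wrist's pose just before it. get_calibration takes no time and is no camera call.
- bot.finish_job(): hands the job in; it is judged then, once.
The state is a dict: "time": time; "q": joint angles; "joint_vel": joint speeds; "joint_torque": joint torques, N m; "tool_pos": TCP position; "tcp_rot": TCP orientation; "wrist_force": force on the tool from outside, world axes, zero at the start; "torque": the same for the moment, N m; "width": opening from 0.0 (shut) to 1.0 (fully open); "grip_force": force on a finger pad.
Only numpy, scipy, OpenCV 4.12 (cv2) and the standard library are available. Lean on these libraries where they do the work, as an engineer would, in place of code of your own. Each camera call takes 0.05 s, during which the arm holds its last target. There are 200 camera calls.

## Working session

There is one attempt and no reset: what is moved stays moved. The work goes in short steps, Python scripts to look and compute and a tool call to move; the robot and the scene stay as the last step left them, time stands still between calls to the robot, and variables do not carry over. Pictures are saved under pics/ and viewed, at most 11 in all, crops included, and the job is handed in when it is done.

Besides the shell and the picture viewer there is one more tool, called after "Request:" as name([rows], argument=value, ...), one row to a line, values as JSON. jog_arm: Moves the arm, as the interface text tells. Its arguments: {"type":"object","properties":{"motion":{"type":"array"},"force":{"type":"number"}},"required":["motion"]}

```bash
mkdir -p pics
cat > h.py <<'E'
import numpy as np, cv2
from scipy.spatial.transform import Rotation as R
from workcell import bot
def cam(n):
    c=bot.get_calibration(n); f=192/np.tan(np.radians(c['vfov']/2)); return c,f
def world(n,u,v,d):
    c,f=cam(n); p=np.array([(u-c['cx'])/f*d,(v-c['cy'])/f*d,d])
    return R.from_rotvec(np.ravel(c['rvec'])).inv().apply(p-np.ravel(c['tvec']))
def proj(n,P):
    c,f=cam(n); p=R.from_rotvec(np.ravel(c['rvec'])).apply(P)+np.ravel(c['tvec'])
    return p[...,:2]/p[...,2:]*f+[c['cx'],c['cy']]
E
python3 - <<'E'
from h import *
s=bot.read_state(); print(s)
for n in ('top','side'):
    p,d=bot.read_camera(n); np.save(n+'.npy',d); cv2.imwrite(f'pics/{n}0.png',p[...,::-1]); print(bot.get_calibration(n))
print(bot.get_calibration('wrist'))
E
```

```text
{'time': 0.0, 'q': array([ 1.21907353e+00,  2.64784140e-01,  1.60538580e+00, -1.45823862e-05,
        1.27366377e+00, -3.68826006e-02]), 'joint_vel': array([ 0.00141223,  0.00158316,  0.00026716, -0.00056878,  0.00203007,
        0.00121658]), 'joint_torque': array([-1.34483958e-03, -5.15134227e+01, -3.67304063e+01, -4.80882609e-04,
        1.34399461e-02, -1.23290572e-06]), 'tool_pos': array([0.20876872, 0.6411412 , 0.22993475]), 'tcp_rot': array([-0.49243714, -3.10233226,  0.00345777]), 'wrist_force': array([ 0.03744527, -0.28874335, -0.58645296]), 'torque': array([ 0.03350356,  0.01074566, -0.01253152]), 'grip_force': 0.0, 'width': 1.000370496784697}
{'vfov': 57.72432747910611, 'cx': 251.65399117177185, 'cy': 186.3831973681386, 'rvec': array([ 2.15172525, -2.16901206,  0.16795756]), 'tvec': array([-0.39561765,  0.54481193,  0.86578744])}
{'vfov': 42.21562733548601, 'cx': 258.57740118365797, 'cy': 191.19584658967895, 'rvec': array([ 1.98545479, -0.47423883,  0.28954528]), 'tvec': array([-0.65726195,  0.05280368,  1.16866079])}
{'vfov': 66.00365950167784, 'cx': 257.6342597763629, 'cy': 193.0330725778282, 'tool_from_camera': array([[-2.00335898e-04, -9.59995920e-01, -2.80013915e-01,
         7.15573592e-02],
       [ 9.99999977e-01, -1.72441646e-04, -1.24253171e-04,
         3.01511134e-04],
       [ 7.09964772e-05, -2.80013934e-01,  9.59995933e-01,
        -1.42702271e-01],
       [ 0.00000000e+00,  0.00000000e+00,  0.00000000e+00,
         1.00000000e+00]])}
```

View pics/top0.png

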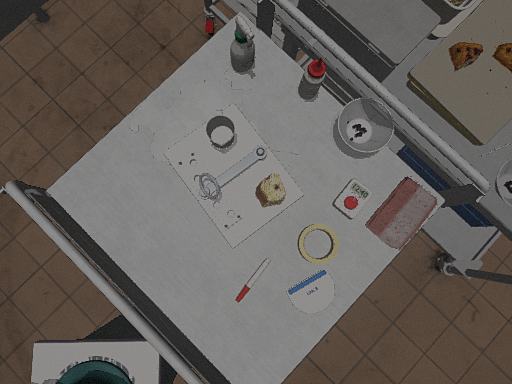

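View pics/side0.png

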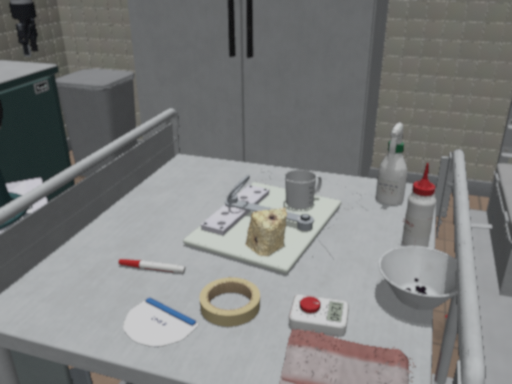

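The top view shows the board (corners about (233,105), (302,194), (234,247), (165,157)), the pivot at (260,153), the ring at (208,187), the cake at (271,190), the cup at (221,132) and the tape at (318,243). The side view agrees.

Run:
```python
from h import *
print('axes px',proj('top',np.array([[0,0,0],[.1,0,0],[.5,0,0],[.5,.1,0.]])))
d=np.load('top.npy')
for n,u,v in [('c1',233,107),('c2',300,194),('c3',234,245),('c4',167,157),('pivot',260,153),('cake',271,188),('cup',221,132),('tape',307,260)]:
    w=d[v-1:v+2,u-1:u+2]; print(n,world('top',u,v,np.median(w)).round(4))
p=cv2.imread('pics/top0.png')[95:255,155:315]
cv2.imwrite('pics/topc.png',cv2.resize(p,None,fx=3.7,fy=3.7,interpolation=cv2.INTER_CUBIC))
```

```text
axes px [[ 92.4766236  405.58911444]
 [ 94.55094211 362.97140609]
 [102.24835196 204.82502436]
 [ 64.52394686 205.11302356]]
c1 [ 0.7666 -0.3511  0.0151]
c2 [ 0.5236 -0.5296  0.0157]
c3 [ 0.3908 -0.3529  0.0161]
c4 [ 0.6264 -0.1732  0.0159]
pivot [ 0.6291 -0.4226  0.0462]
cake [ 0.5304 -0.4464  0.0918]
cup [ 0.6949 -0.3183  0.0172]
tape [ 0.3508 -0.5419  0.0223]
```

View pics/topc.png

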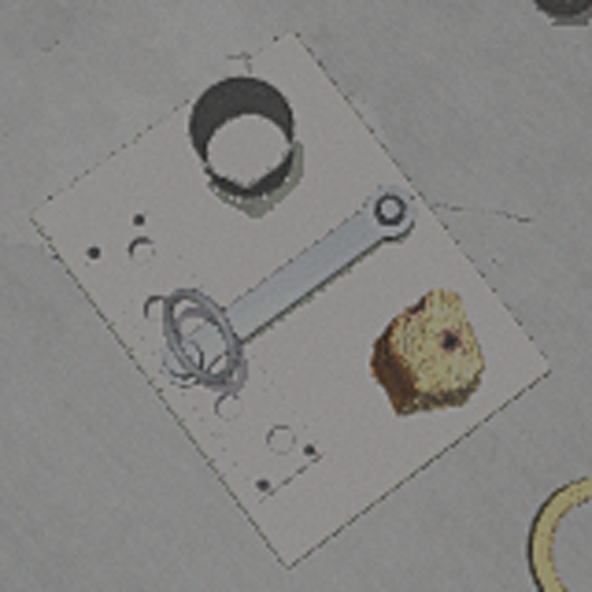

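```bash
cat >> h.py <<'E'
def delta(target, rot=None):
    s=bot.read_state(); r=R.from_rotvec(s['tcp_rot']); return (r.inv().apply(np.array(target)-s['tool_pos'])*1000).round(1)
E
python3 - <<'E'
from h import *
from scipy.optimize import least_squares
c=np.array([(293,35),(550,372),(288,567),(32,215),(141,250),(228,405),(281,438),(391,210)])
px=(c+.5)/3.7-.5+[155,95]
def hole(a): a=np.radians(a); return [.09-.18*np.cos(a),-.18*np.sin(a)*-1,.030]
def hl(a): a=np.radians(a); return [.09-.18*np.cos(a),.18*np.sin(a),.030]
L=np.array([[.12,.16,.016],[.12,-.16,.016],[-.12,-.16,.016],[-.12,.16,.016],hl(28),hl(-14),hl(-28),[.09,0,.046]])
def w(p,L=L): return R.from_euler('z',p[2]).apply(L)+[p[0],p[1],0]
f=least_squares(lambda p:(proj('top',w(p))-px).ravel(),[.577,-.352,-.9],loss='soft_l1')
print(f.x,np.degrees(f.x[2])); print((proj('top',w(f.x))-px).round(1))
for n,P in dict(pivot=[.09,0,.032],ring=[-.072,0,.079],top=[-.054,0,.105],hr=hl(-14)).items(): print(n,w(f.x,np.array([P])).round(4), proj('top',w(f.x,np.array([P])))[0].round(1), proj('side',w(f.x,np.array([P])))[0].round(1))
s=bot.read_state(); M=R.from_rotvec(s['tcp_rot']).as_matrix(); print(M.round(3))
g=R.from_euler('z',f.x[2])
print('cake in guide',g.inv().apply(np.array([.5304,-.4464,0])-[f.x[0],f.x[1],0]))
for t in [(.209,.642,.45),(.55,.15,.45),(.43,-.53,.45)]: print(t,delta(t))
E
```

```text
[ 0.58074815 -0.35066332 -0.94292838] -54.0258168210912
[[ 0.1 -2.1]
 [ 1.3 -0.5]
 [-0.5  1. ]
 [-1.3 -0.6]
 [ 0.2  0.1]
 [ 0.2  0.5]
 [-0.1  0.6]
 [ 0.  -0.1]]
pivot [[ 0.6336 -0.4235  0.032 ]] [260.1 152.6] [304.6 220.4]
ring [[ 0.5385 -0.2924  0.079 ]] [208.7 185.9] [238.5 185.9]
top [[ 0.549 -0.307  0.105]] [213.7 180. ] [245.3 176.9]
hr [[ 0.4958 -0.3077  0.03  ]] [216.4 204.6] [224.4 212.2]
[[-0.951  0.31  -0.001]
 [ 0.31   0.951 -0.002]
 [ 0.    -0.002 -1.   ]]
cake in guide [ 0.0479024  -0.09698355  0.        ]
(0.209, 0.642, 0.45) [   0.     0.4 -220. ]
(0.55, 0.15, 0.45) [-476.6 -361.8 -219.2]
(0.43, -0.53, 0.45) [ -573.  -1045.6  -217.8]
```

The side view confirms the fit: the ring projects to (238,186), where it appears in the picture. The cake is on the guide's −y side, so the bar goes right. Now I'll raise the arm and swing it over.

Request:
jog_arm([
  [-1, 0, 0, -37, 0],
  [-1, 0, 0, -37, 0],
  [-1, 0, 0, -37, 0],
  [-1, 0, 0, -37, 0],
  [-1, 0, 0, -37, 0],
  [-1, 0, 0, -37, 0],
  [-1, -31.8, -24.1, 0, 0],
  [-1, -31.8, -24.1, 0, 0],
  [-1, -31.8, -24.1, 0, 0],
  [-1, -31.8, -24.1, 0, 0],
])

```text
time: 0.93
tool_pos: [0.3005, 0.5095, 0.4528]
tcp_rot: [-0.491, -3.103, 0.001]
wrist_force: [0.6, 0.7, 1.0]
width: 0.001
grip_force: 0.0
```

Request:
jog_arm([
  [-1, -31.8, -24.1, 0, 0],
  [-1, -31.8, -24.1, 0, 0],
  [-1, -31.8, -24.1, 0, 0],
  [-1, -31.8, -24.1, 0, 0],
  [-1, -31.8, -24.1, 0, 0],
  [-1, -31.8, -24.1, 0, 0],
  [-1, -31.8, -24.1, 0, 0],
  [-1, -31.8, -24.1, 0, 0],
  [-1, -31.8, -24.1, 0, 0],
  [-1, -31.8, -24.1, 0, 0],
])

```text
time: 1.77
tool_pos: [0.5284, 0.1813, 0.4528]
tcp_rot: [-0.492, -3.102, 0.0]
wrist_force: [0.9, 0.6, 0.0]
width: -0.0
grip_force: 0.0
```

Request:
jog_arm([
  [-1, -5, -40, 0, 0],
  [-1, -5, -40, 0, 0],
  [-1, -5, -40, 0, 0],
  [-1, -5, -40, 0, 0],
  [-1, -5, -40, 0, 0],
  [-1, -5, -40, 0, 0],
  [-1, -5, -40, 0, 0],
  [-1, -5, -40, 0, 0],
  [-1, -5, -40, 0, 0],
  [-1, -5, -40, 0, 0],
])

```text
time: 2.6
tool_pos: [0.4505, -0.2143, 0.4529]
tcp_rot: [-0.492, -3.102, -0.0]
wrist_force: [1.1, 0.5, 0.4]
width: 0.002
grip_force: 0.0
```

Request:
jog_arm([
  [-1, -5, -40, 0, 0],
  [-1, -5, -40, 0, 0],
  [-1, -5, -40, 0, 0],
  [-1, -5, -40, 0, 0],
  [-1, -5, -40, 0, 0],
  [-1, -5, -40, 0, 0],
  [-1, -5, -40, 0, 0],
])

```text
time: 3.18
tool_pos: [0.3972, -0.4915, 0.4527]
tcp_rot: [-0.493, -3.102, -0.001]
wrist_force: [0.6, -0.4, 0.5]
width: -0.003
grip_force: 0.0
```

Run:
```python
from h import *
s=bot.read_state(); M=R.from_rotvec(s['tcp_rot']).as_matrix(); print(s['time'],s['q'].round(3),s['tool_pos']);print(M.round(3))
az=np.radians(-54.03)
for r in (.75,.9,1.05): print(r,delta((r*np.cos(az),r*np.sin(az),.45)))
```

```text
3.1833 [-0.931  0.131  1.365  0.     1.647 -2.186] [ 0.39717324 -0.49151075  0.4526601 ]
[[-0.951  0.31  -0.   ]
 [ 0.31   0.951  0.001]
 [ 0.001  0.001 -1.   ]]
0.75 [-77.  -96.4   2.6]
0.9 [-198.4 -184.5    2.4]
1.05 [-319.8 -272.6    2.3]
```

Request:
jog_arm([
  [-1, 0, 0, 0, 6],
  [-1, 0, 0, 0, 6],
  [-1, 0, 0, 0, 6],
  [-1, 0, 0, 0, 6],
  [-1, 0, 0, 0, 6],
  [-1, 0, 0, 0, 6],
  [-1, -20, -32, 0, 0],
  [-1, -40, 0, 0, 0],
  [-1, -40, 0, 0, 0],
  [-1, -40, 0, 0, 0],
])

```text
time: 4.02
tool_pos: [0.4544, -0.623, 0.4533]
tcp_rot: [1.429, 2.798, -0.0]
wrist_force: [0.3, -0.9, 1.1]
width: -0.002
grip_force: 0.0
```

Request:
jog_arm([
  [-1, -40, 0, 0, 0],
  [-1, -30, 0, 0, 0],
  [-1, -30, 0, 0, 0],
  [-1, -30, 0, 0, 0],
  [-1, -30, 0, 0, 0],
  [-1, -30, 0, 0, 0],
])

```text
time: 4.52
tool_pos: [0.5494, -0.7528, 0.4214]
tcp_rot: [1.425, 2.794, -0.003]
wrist_force: [0.6, -1.1, -3.1]
width: -0.001
grip_force: 0.0
```

Run:
```python
from h import *
s=bot.read_state(); M=R.from_rotvec(s['tcp_rot']).as_matrix(); print(s['time'],s['q'].round(3),s['tool_pos'],np.hypot(*s['tool_pos'][:2]));print(M.round(3))
```

```text
4.5167 [-9.670e-01  8.930e-01  3.210e-01  1.000e-03  1.922e+00 -1.595e+00] [ 0.54940932 -0.75284698  0.42143288] 0.9320027791502765
[[-0.587  0.809  0.003]
 [ 0.809  0.587 -0.004]
 [-0.005  0.001 -1.   ]]
```

Request:
jog_arm([
  [-1, -40, 0, -10, 0],
  [-1, -40, 0, -10, 0],
  [-1, -40, 0, -10, 0],
  [-1, -40, 0, -10, 0],
])

```text
time: 4.85
tool_pos: [0.5765, -0.7908, 0.4216]
tcp_rot: [1.373, 2.692, -0.091]
wrist_force: [-0.7, -0.2, 0.1]
width: 0.002
grip_force: 0.0
```

Run:
```python
from h import *
s=bot.read_state(); M=R.from_rotvec(s['tcp_rot']).as_matrix(); print(s['time'],s['q'].round(3),s['tool_pos'],np.hypot(*s['tool_pos'][:2]));print(M.round(3))
```

```text
4.85 [-0.968  0.901  0.313  0.004  1.795 -1.594] [ 0.57654457 -0.79076457  0.42156036] 0.978627732679166
[[-0.582  0.809  0.078]
 [ 0.802  0.587 -0.107]
 [-0.132  0.    -0.991]]
```

Run:
```python
from h import *
d=np.load('top.npy'); u,v=np.meshgrid(np.arange(512),np.arange(384)); c,f=cam('top')
P=np.stack([(u-c['cx'])/f*d,(v-c['cy'])/f*d,d],-1).reshape(-1,3)
W=R.from_rotvec(np.ravel(c['rvec'])).inv().apply(P-np.ravel(c['tvec']))
for x,y in [(.58,-.79),(.62,-.86),(.68,-.93)]:
    m=(np.hypot(W[:,0]-x,W[:,1]-y)<.1)&(d.ravel()>0); print(x,y,m.sum(),W[m,2].max().round(3))
```

```text
0.58 -0.79 4114 0.146
0.62 -0.86 3371 0.147
0.68 -0.93 3981 0.146
```

Request:
jog_arm([
  [-1, -40, 0, -10, 0],
  [-1, -40, 0, -10, 0],
  [-1, -40, 0, -10, 0],
  [-1, -40, 0, -10, 0],
])

```text
time: 5.18
tool_pos: [0.5994, -0.8228, 0.4275]
tcp_rot: [1.326, 2.6, -0.163]
wrist_force: [0.5, -0.2, -0.1]
width: -0.0
grip_force: 0.0
```

Request:
jog_arm([
  [-1, -40, 0, -10, 0],
  [-1, -40, 0, -10, 0],
  [-1, -40, 0, -10, 0],
  [-1, -40, 0, -10, 0],
  [-1, -40, 0, -10, 0],
  [-1, -40, 0, -10, 0],
  [-1, -40, 0, -10, 0],
  [-1, -40, 0, -10, 0],
])

```text
time: 5.85
tool_pos: [0.6323, -0.8688, 0.4897]
tcp_rot: [1.226, 2.405, -0.298]
wrist_force: [0.2, 0.1, -0.2]
width: 0.001
grip_force: 0.0
```

Run:
```python
from h import *
s=bot.read_state(); M=R.from_rotvec(s['tcp_rot']).as_matrix(); print(s['time'],s['q'].round(3),s['tool_pos'],np.hypot(*s['tool_pos'][:2]));print(M.round(3),np.degrees(np.arccos(-M[2,2])),np.degrees(np.arctan2(M[1,2],M[0,2])))
```

```text
5.85 [-0.969  0.867  0.312  0.013  1.484 -1.595] [ 0.63229558 -0.8688164   0.48965804] 1.0745415948178594
[[-0.521  0.809  0.271]
 [ 0.719  0.587 -0.372]
 [-0.461  0.001 -0.888]] 27.42837416601723 -53.92512692112922
```

Request:
jog_arm([
  [-1, -40, 0, -10, 0],
  [-1, -40, 0, -10, 0],
])

```text
time: 6.02
tool_pos: [0.6374, -0.876, 0.5136]
tcp_rot: [1.201, 2.356, -0.329]
wrist_force: [-0.0, -0.4, -0.9]
width: -0.001
grip_force: 0.0
```

```bash
cat >> h.py <<'E'
G=np.array([.58075,-.35066,0]); YAW=-.94293
def gw(p): return R.from_euler('z',YAW).apply(np.array(p))+G
def info():
    s=bot.read_state(); M=R.from_rotvec(s['tcp_rot']).as_matrix(); gi=R.from_euler('z',YAW).inv()
    print('t',round(s['time'],2),'q',s['q'].round(2),'tilt',np.degrees(np.arccos(-M[2,2])).round(2),'az',np.degrees(np.arctan2(M[1,2],M[0,2])).round(2),'guide',gi.apply(s['tool_pos']-G).round(4),'F guide',gi.apply(s['wrist_force']).round(1)); return s,M
def insp(depth,off,bar=0.,lift=0.):
    "TCP (world): finger axis `off` below contact with top wire, tip `depth` past the wire"
    s=bot.read_state(); M=R.from_rotvec(s['tcp_rot']).as_matrix(); d=M[:,2]; n=-M[:,0]
    W=gw([.09-.144*np.cos(bar),-.144*np.sin(bar)*-1,.1048+lift]) if 0 else gw([.09-.144*np.cos(bar),-.144*np.sin(bar),.1048+lift])
    return W-(14.5e-3+off)*n+depth*d, d
E
python3 - <<'E'
from h import *
s,M=info()
P,d=insp(.028,.014); pre=P-.1*d
print(P,pre, 'above',delta([pre[0],pre[1],.45]),'then',delta(pre)-delta([pre[0],pre[1],.45]))
E
```

```text
t 6.02 q [-0.97  0.85  0.31  0.01  1.44 -1.59] tilt 30.72 az -53.93 guide [ 0.4584 -0.2628  0.5136] F guide [ 0.3 -0.3 -0.9]
[ 0.54307201 -0.29868456  0.06616973] [ 0.51298942 -0.257393    0.1521351 ] above [ 525.8  262.7 -238.2] then [152.2  -0.3 256.1]
```

Request:
jog_arm([
  [-1, 31, 15.5, -14, 0],
  [-1, 31, 15.5, -14, 0],
  [-1, 31, 15.5, -14, 0],
  [-1, 31, 15.5, -14, 0],
  [-1, 31, 15.5, -14, 0],
  [-1, 31, 15.5, -14, 0],
  [-1, 31, 15.5, -14, 0],
  [-1, 31, 15.5, -14, 0],
  [-1, 31, 15.5, -14, 0],
  [-1, 31, 15.5, -14, 0],
])

```text
time: 6.85
tool_pos: [0.5669, -0.5226, 0.4792]
tcp_rot: [1.202, 2.355, -0.328]
wrist_force: [0.0, 0.5, -0.2]
width: -0.002
grip_force: 0.0
```

Request:
jog_arm([
  [-1, 31, 15.5, -14, 0],
  [-1, 31, 15.5, -14, 0],
  [-1, 31, 15.5, -14, 0],
  [-1, 31, 15.5, -14, 0],
  [-1, 31, 15.5, -14, 0],
  [-1, 31, 15.5, -14, 0],
  [-1, 31, 15.5, -14, 0],
])

```text
time: 7.43
tool_pos: [0.5157, -0.2676, 0.4533]
tcp_rot: [1.202, 2.354, -0.326]
wrist_force: [0.4, -0.5, -0.5]
width: -0.002
grip_force: 0.0
```

```bash
sed -i 's/W=gw.*if 0 else gw(.*$/W=gw([.09-.144*np.cos(bar),.144*np.sin(bar),.1048+lift])/' h.py
python3 - <<'E'
from h import *
s,M=info()
P,d=insp(.028,.014); pre=P-.1*d
print(delta(pre))
p,dep=bot.read_camera('wrist'); np.save('w1.npy',dep); cv2.imwrite('pics/w1.png',p[...,::-1])
E
```

```text
t 7.43 q [-0.35 -0.27  1.83 -0.31  1.15 -0.91] tilt 30.72 az -53.72 guide [-0.1054 -0.0039  0.4533] F guide [ 0.7  0.1 -0.5]
[162.3   2.7 253.9]
```

View pics/w1.png

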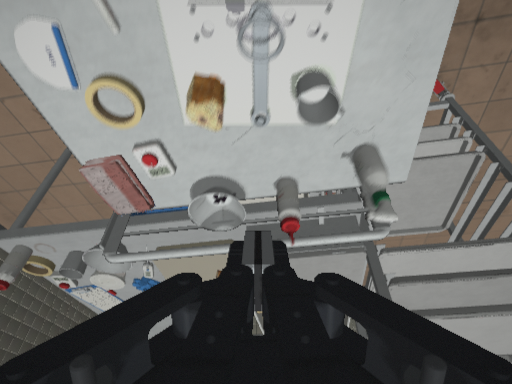

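The wrist view shows the ring at about (260,38), the bar running down to the pivot at (260,118), the cake on the left at (205,100) and the cup at (317,95). The shut fingertips are at (258,235).

Request:
jog_arm([
  [-1, 20.3, 0.3, 31.7, 0],
  [-1, 20.3, 0.3, 31.7, 0],
  [-1, 20.3, 0.3, 31.7, 0],
  [-1, 20.3, 0.3, 31.7, 0],
  [-1, 20.3, 0.3, 31.7, 0],
  [-1, 20.3, 0.3, 31.7, 0],
  [-1, 20.3, 0.3, 31.7, 0],
  [-1, 20.3, 0.3, 31.7, 0],
  [-1, 0, 0, 0, 0],
])

```text
time: 8.23
tool_pos: [0.5062, -0.2565, 0.1421]
tcp_rot: [1.208, 2.371, -0.33]
wrist_force: [-2.3, 0.9, -2.5]
width: -0.002
grip_force: 0.0
```

```bash
cat >> h.py <<'E'
def wristw(s,u,v,d):
    c,f=cam('wrist'); p=np.array([(u-c['cx'])/f*d,(v-c['cy'])/f*d,d,1]); t=c['tool_from_camera']@p
    return R.from_rotvec(s['tcp_rot']).apply(t[:3])+s['tool_pos']
def wproj(s,P):
    c,f=cam('wrist'); t=R.from_rotvec(s['tcp_rot']).inv().apply(np.array(P)-s['tool_pos']); p=(np.linalg.inv(c['tool_from_camera'])@np.r_[t,1])[:3]
    return (p[:2]/p[2]*f+[c['cx'],c['cy']]).round(1)
E
python3 - <<'E'
from h import *
s,M=info()
P,d=insp(.028,.014); pre=P-.1*d
print(delta(pre),delta(P))
p,dep=bot.read_camera('wrist'); np.save('w2.npy',dep); cv2.imwrite('pics/w2.png',p[...,::-1])
for n,q in dict(pivot=[.09,0,.046],top=[-.054,0,.1048],bot=[-.09,0,.0532],hr=[.09-.18*.9703,-.18*.2419,.03],tcp=None).items(): print(n,wproj(s,gw(q) if q else s['tool_pos']))
E
```

```text
t 8.23 q [-0.34 -0.09  2.26 -0.53  0.61 -0.58] tilt 29.88 az -54.7 guide [-0.12   -0.0051  0.1421] F guide [-2.1 -1.4 -2.5]
[-10.2   5.4  -6.8] [-10.2   5.4  93.2]
pivot [262.3 275.7]
top [264.6 253.9]
bot [264.6 175. ]
hr [214.9 161.4]
tcp [257.7 246.9]
```

View pics/w2.png

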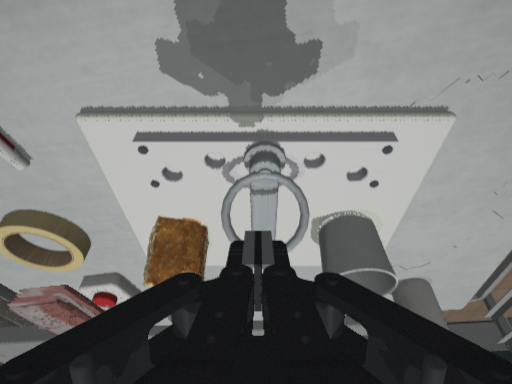

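The ring is centred at about (265,215) with its lower wire at (265,178), and hole_right is at (215,160). My projections agree to within 3 px. I'll centre the tool first, then check again.

Request:
jog_arm([
  [-1, -5, 2.7, -3.5, 0],
  [-1, -5, 2.7, -3.5, 0],
  [-1, 0, 0, 0, 0],
  [-1, 0, 0, 0, 0],
])

```text
time: 8.62
tool_pos: [0.5227, -0.2607, 0.1672]
tcp_rot: [1.201, 2.351, -0.325]
wrist_force: [-0.0, 0.7, -0.0]
width: 0.0
grip_force: 0.0
```

Run:
```python
from h import *
s,M=info()
P,d=insp(.028,.014); print(delta(P))
```

```text
t 8.62 q [-0.33 -0.1   2.22 -0.52  0.63 -0.6 ] tilt 30.92 az -53.49 guide [-0.1069  0.0059  0.1672] F guide [-0.6  0.4 -0. ]
[ 15.1  -6.2 108.7]
```

Request:
jog_arm([
  [-1, 5, -2, 5, 0],
  [-1, 5, -2, 5, 0],
  [-1, 5, -2, 5, 0],
  [-1, 0, 0, 0, 0],
  [-1, 0, 0, 0, 0],
  [-1, 0, 0, 0, 0],
])

```text
time: 9.12
tool_pos: [0.5112, -0.2588, 0.141]
tcp_rot: [1.203, 2.359, -0.327]
wrist_force: [0.3, -0.0, 0.4]
width: -0.001
grip_force: 0.0
```

Run:
```python
from h import *
s,M=info()
P,d=insp(.028,.014); print(delta(P))
```

```text
t 9.12 q [-0.34 -0.08  2.26 -0.55  0.59 -0.56] tilt 30.51 az -53.98 guide [-0.1152 -0.0023  0.141 ] F guide [0.2 0.2 0.4]
[-5.8  2.3 90.3]
```

Request:
jog_arm([
  [-1, -1, 0.3, 10, 0],
  [-1, -1, 0.3, 10, 0],
  [-1, -1, 0.3, 10, 0],
  [-1, -1, 0.3, 10, 0],
  [-1, -1, 0.3, 10, 0],
  [-1, 0, 0, 5, 0],
  [-1, 0, 0, 0, 0],
  [-1, 0, 0, 0, 0],
  [-1, 0, 0, 0, 0],
])

```text
time: 9.87
tool_pos: [0.5318, -0.2841, 0.0968]
tcp_rot: [1.203, 2.358, -0.327]
wrist_force: [-0.2, 0.2, -0.0]
width: 0.001
grip_force: 0.0
```

Run:
```python
from h import *
s,M=info()
P,d=insp(.028,.014); print(delta(P))
```

```text
t 9.87 q [-0.37  0.04  2.24 -0.62  0.49 -0.5 ] tilt 30.55 az -53.93 guide [-0.0826 -0.0005  0.0968] F guide [-0.3 -0.  -0. ]
[-0.2  0.5 35.7]
```

Request:
jog_arm([
  [-1, 0, 0.1, 7, 0],
  [-1, 0, 0.1, 7, 0],
  [-1, 0, 0.1, 7, 0],
  [-1, 0, 0.1, 7, 0],
  [-1, 0, 0, 7, 0],
  [-1, 0, 0, 0, 0],
  [-1, 0, 0, 0, 0],
  [-1, 0, 0, 0, 0],
])

```text
time: 10.53
tool_pos: [0.5425, -0.2982, 0.0664]
tcp_rot: [1.203, 2.358, -0.327]
wrist_force: [-0.3, -0.3, -0.1]
width: -0.001
grip_force: 0.0
```

Run:
```python
from h import *
s,M=info()
P,d=insp(.028,.014); print(delta(P))
p,dep=bot.read_camera('wrist'); cv2.imwrite('pics/w3.png',p[...,::-1])
```

```text
t 10.53 q [-0.39  0.11  2.22 -0.69  0.43 -0.44] tilt 30.53 az -53.95 guide [-0.0649 -0.0001  0.0664] F guide [ 0.  -0.4 -0.1]
[-0.3  0.2  0.5]
```

View pics/w3.png

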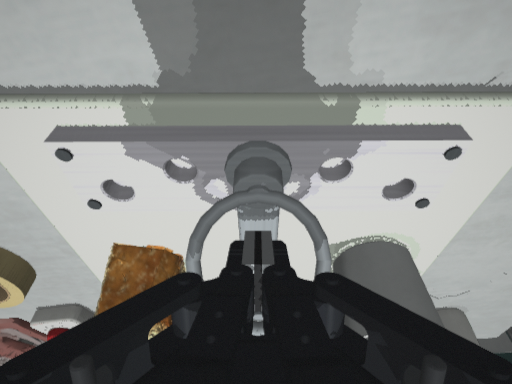

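The shut fingertips (258,240) stand inside the ring, whose wire shows from x 188 to 331 with its lower wire at (258,195), and nothing is touching. Next I'll close the gap to the top wire.

Request:
jog_arm([
  [-1, -3, 0, 0, 0],
  [-1, -3, 0, 0, 0],
  [-1, -3, 0, 0, 0],
  [-1, -2, 0, 0, 0],
  [-1, 0, 0, 0, 0],
  [-1, 0, 0, 0, 0],
])

```text
time: 11.08
tool_pos: [0.5484, -0.3061, 0.0726]
tcp_rot: [1.203, 2.357, -0.327]
wrist_force: [-0.5, -0.3, -0.2]
width: -0.002
grip_force: 0.0
```

Request:
jog_arm([
  [-1, -1.5, 0, -2.6, 0],
  [-1, -1.5, 0, -2.6, 0],
  [-1, 0, 0, 0, 0],
  [-1, 0, 0, 0, 0],
])

```text
time: 11.42
tool_pos: [0.5473, -0.3054, 0.0776]
tcp_rot: [1.204, 2.359, -0.327]
wrist_force: [-1.3, 0.8, -0.9]
width: 0.003
grip_force: 1.3
```

Run:
```python
from h import *
s,M=info()
P,d=insp(.028,.0); print(delta(P))
```

```text
t 11.42 q [-0.4   0.11  2.2  -0.65  0.44 -0.49] tilt 30.48 az -54.02 guide [-0.0562 -0.0005  0.0776] F guide [-1.4 -0.6 -0.9]
[-1.2  0.5  5.7]
```

Request:
jog_arm([
  [-1, -1, 0, -1.7, 0],
  [-1, -1, 0, -1.7, 0],
  [-1, -1, 0, -1.7, 0],
  [-1, -1, 0, -1.7, 0],
  [-1, -1, 0, -1.7, 0],
  [-1, 0, 0, 0, 0],
  [-1, 0, 0, 0, 0],
])

```text
time: 12.0
tool_pos: [0.5466, -0.3051, 0.0869]
tcp_rot: [1.205, 2.361, -0.328]
wrist_force: [-3.3, 4.7, -6.7]
width: -0.003
grip_force: 4.3
```

Run:
```python
from h import *
s,M=info()
P,d=insp(.028,.0); print(delta(P))
```

```text
t 12.0 q [-0.4   0.09  2.2  -0.62  0.46 -0.52] tilt 30.4 az -54.12 guide [-0.0569 -0.0009  0.0869] F guide [-5.7  0.1 -6.7]
[ 2.9  0.9 14. ]
```

Request:
jog_arm([
  [-1, -1, 0, -1.7, 0],
  [-1, -1, 0, -1.7, 0],
  [-1, -1, 0, -1.7, 0],
  [-1, -1, 0, -1.7, 0],
  [-1, 0, 0, 0, 0],
  [-1, 0, 0, 0, 0],
  [-1, 0, 0, 0, 0],
])

```text
time: 12.58
tool_pos: [0.5465, -0.3051, 0.0946]
tcp_rot: [1.205, 2.361, -0.328]
wrist_force: [-2.3, 4.9, -8.3]
width: 0.001
grip_force: 4.5
```

Run:
```python
from h import *
s,M=info()
P,d=insp(.028,.0); print(delta(P))
p,dep=bot.read_camera('side'); cv2.imwrite('pics/s1.png',cv2.resize(p[150:260,170:330,::-1],None,fx=5,fy=5,interpolation=cv2.INTER_CUBIC))
```

```text
t 12.58 q [-0.4   0.08  2.19 -0.6   0.48 -0.54] tilt 30.39 az -54.13 guide [-0.0569 -0.0009  0.0946] F guide [-5.3  1.  -8.3]
[ 6.8  0.9 20.7]
```

View pics/s1.png

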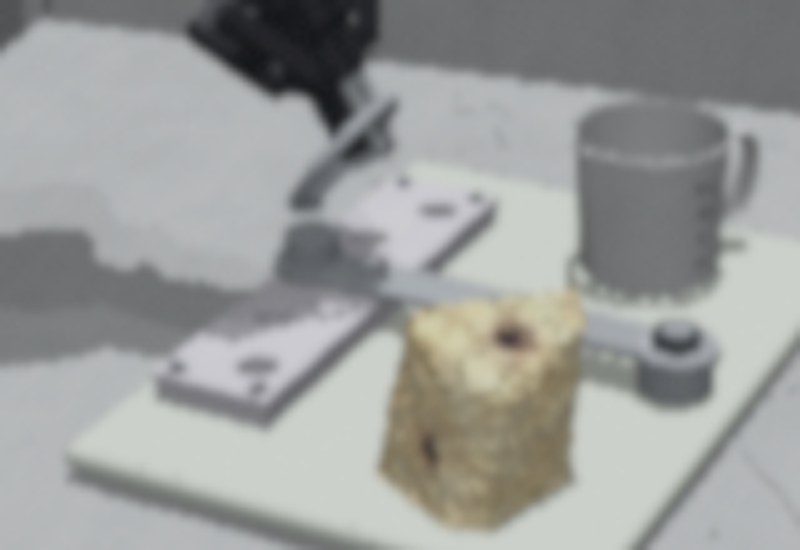

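The side view shows the ring hooked on the fingertip with its wire at about (345,150) in the crop, and the bar is still at the middle. A downward load of 8.3 N corresponds to about 20 mm of lift, so the pin is free. Next is the swing.

```bash
cat > plan.py <<'E'
from h import *
def plan(a0,a1,n,tw):
    s,M=info(); gi=R.from_euler('z',YAW); r=.1469; Rt=R.from_rotvec(s['tcp_rot'])
    a=np.linspace(a0,a1,n+1); Pg=np.c_[.09-r*np.cos(a),r*np.sin(a),0*a]
    for k in range(n):
        w=gi.apply(Pg[k+1]-Pg[k])*1000; print([-1]+list(Rt.inv().apply(w).round(1))+[tw]); Rt=Rt*R.from_euler('z',tw,degrees=True)
E
python3 - <<'E'
from plan import *
plan(0,-.2443,10,-1.4)
E
```

```text
t 12.63 q [-0.4   0.08  2.19 -0.6   0.48 -0.54] tilt 30.39 az -54.13 guide [-0.0569 -0.0009  0.0946] F guide [-5.1 -0.1 -7.8]
[-1, np.float64(-0.0), np.float64(-3.6), np.float64(0.0), -1.4]
[-1, np.float64(-0.0), np.float64(-3.6), np.float64(0.1), -1.4]
[-1, np.float64(-0.0), np.float64(-3.6), np.float64(0.1), -1.4]
[-1, np.float64(-0.0), np.float64(-3.6), np.float64(0.2), -1.4]
[-1, np.float64(0.0), np.float64(-3.6), np.float64(0.2), -1.4]
[-1, np.float64(0.0), np.float64(-3.6), np.float64(0.2), -1.4]
[-1, np.float64(0.0), np.float64(-3.6), np.float64(0.3), -1.4]
[-1, np.float64(0.0), np.float64(-3.6), np.float64(0.3), -1.4]
[-1, np.float64(0.1), np.float64(-3.6), np.float64(0.4), -1.4]
[-1, np.float64(0.1), np.float64(-3.6), np.float64(0.4), -1.4]
```

Request:
jog_arm([
  [-1, 0, -3.6, 0, -1.4],
  [-1, 0, -3.6, 0.1, -1.4],
  [-1, 0, -3.6, 0.1, -1.4],
  [-1, 0, -3.6, 0.2, -1.4],
  [-1, 0, -3.6, 0.2, -1.4],
  [-1, 0, 0, 0, 0],
  [-1, 0, 0, 0, 0],
])

```text
time: 13.22
tool_pos: [0.5322, -0.3168, 0.0944]
tcp_rot: [1.064, 2.44, -0.368]
wrist_force: [-4.5, 3.2, -8.2]
width: -0.001
grip_force: 4.5
```

Request:
jog_arm([
  [-1, 0, -3.6, 0.2, -1.4],
  [-1, 0, -3.6, 0.3, -1.4],
  [-1, 0, -3.6, 0.3, -1.4],
  [-1, 0, -3.6, 0.4, -1.4],
  [-1, 0, -3.6, 0.4, -1.4],
  [-1, 0, 0, 0, 0],
  [-1, 0, 0, 0, 0],
])

```text
time: 13.8
tool_pos: [0.5197, -0.3301, 0.0945]
tcp_rot: [0.917, 2.512, -0.408]
wrist_force: [-4.6, 3.0, -8.5]
width: -0.001
grip_force: 4.4
```

Run:
```python
from h import *
s,M=info()
p,dep=bot.read_camera('wrist'); np.save('w4.npy',dep); cv2.imwrite('pics/w4.png',p[...,::-1])
def pt(r,a,z): return gw([.09-r*np.cos(a),r*np.sin(a),z])
for a in (-.2443,-.15): print(a,'ringbot',wproj(s,pt(.18,a,.0532+.019)),'pivot',wproj(s,pt(0,a,.046)),'boss',wproj(s,pt(.18,a,.052)))
print('hr',wproj(s,pt(.18,-.2443,.03)),'mid',wproj(s,pt(.18,0,.03)),'outer',wproj(s,pt(.18,-.4887,.03)),'hl',wproj(s,pt(.18,.2443,.03)))
```

```text
t 13.8 q [-0.48  0.05  2.22 -0.56  0.44 -0.89] tilt 30.35 az -54.26 guide [-0.0525 -0.0373  0.0945] F guide [-5.1 -2.  -8.5]
-0.2443 ringbot [264.2 173.2] pivot [270.3 290.1] boss [268.2 148.8]
-0.15 ringbot [297.9 176.3] pivot [270.3 290.1] boss [299.  151.5]
hr [271.8 126.6] mid [344.1 137.1] outer [203.1 131.1] hl [407.1 161.1]
```

View pics/w4.png

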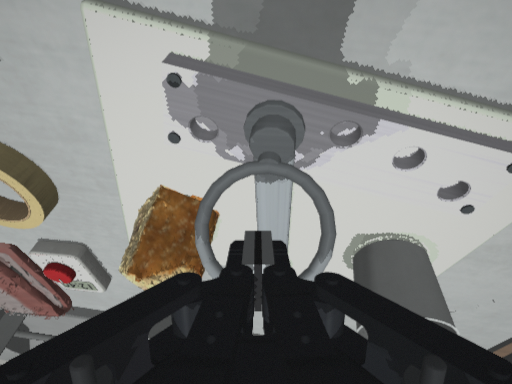

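The holes at (346,133) and (203,128) match my projections to within 3 px. The bar is within 1–2 mm of hole_right: boss at (271,147) against the expected (269,146), and ring centre at 265. I'll nudge it 1 mm and then lower the pin.

Run:
```python
from h import *
s,M=info(); print('down in tool',-M[2].round(3))
```

```text
t 13.85 q [-0.48  0.05  2.22 -0.56  0.44 -0.89] tilt 30.35 az -54.26 guide [-0.0525 -0.0373  0.0945] F guide [-4.8 -0.5 -8.4]
down in tool [0.49  0.123 0.863]
```

Request:
jog_arm([
  [-1, 0, -1, 0, 0],
  [-1, 1, 0.25, 1.7, 0],
  [-1, 1, 0.25, 1.7, 0],
  [-1, 1, 0.25, 1.7, 0],
  [-1, 1, 0.25, 1.7, 0],
  [-1, 1, 0.25, 1.7, 0],
  [-1, 0, 0, 0, 0],
  [-1, 0, 0, 0, 0],
])

```text
time: 14.52
tool_pos: [0.5193, -0.3307, 0.0849]
tcp_rot: [0.917, 2.512, -0.408]
wrist_force: [-4.4, 2.9, -6.4]
width: -0.002
grip_force: 4.3
```

Request:
jog_arm([
  [-1, 1, 0.25, 1.7, 0],
  [-1, 1, 0.25, 1.7, 0],
  [-1, 1, 0.25, 1.7, 0],
  [-1, 1, 0.25, 1.7, 0],
  [-1, 1, 0.25, 1.7, 0],
  [-1, 0, 0, 0, 0],
  [-1, 0, 0, 0, 0],
])

```text
time: 15.1
tool_pos: [0.521, -0.3313, 0.077]
tcp_rot: [0.915, 2.508, -0.408]
wrist_force: [-4.8, 4.7, -1.7]
width: 0.002
grip_force: 3.4
```

Run:
```python
from h import *
s,M=info()
```

```text
t 15.1 q [-0.48  0.08  2.23 -0.61  0.41 -0.83] tilt 30.58 az -54.02 guide [-0.0508 -0.037   0.077 ] F guide [-6.6 -1.1 -1.7]
```

Request:
jog_arm([
  [-1, 2, 0, 0, 0],
  [-1, 2, 0, 0, 0],
  [-1, 2, 0, 0, 0],
  [-1, 2, 0, 0, 0],
  [-1, 2, 0, 0, 0],
  [-1, 2, 0, 0, 0],
  [-1, 0, 0, 0, 0],
  [-1, 0, 0, 0, 0],
  [-1, 0, 0, 0, 0],
])

```text
time: 15.85
tool_pos: [0.513, -0.3246, 0.0705]
tcp_rot: [0.914, 2.508, -0.407]
wrist_force: [-0.1, -0.3, -0.4]
width: 0.002
grip_force: 0.0
```

Run:
```python
from h import *
s,M=info()
P,d=insp(.028,.014,-.2443); print(delta(P))
p,dep=bot.read_camera('wrist'); np.save('w5.npy',dep); cv2.imwrite('pics/w5.png',p[...,::-1])
def pt(r,a,z): return gw([.09-r*np.cos(a),r*np.sin(a),z])
for l in (0,.012): print('ringbot',l,wproj(s,pt(.18,-.2443,.0532+l)))
print('boss',wproj(s,pt(.18,-.2443,.052)),'mid',wproj(s,pt(.18,0,.03)),'outer',wproj(s,pt(.18,-.4887,.03)))
```

```text
t 15.85 q [-0.47  0.08  2.26 -0.64  0.39 -0.8 ] tilt 30.56 az -53.9 guide [-0.0609 -0.0395  0.0705] F guide [ 0.2 -0.2 -0.4]
[ 1.1 -2.   4.2]
ringbot 0 [263.6 192.4]
ringbot 0.012 [261. 210.]
boss [263.9 190.7] mid [344.9 174.6] outer [195.4 166.1]
```

View pics/w5.png

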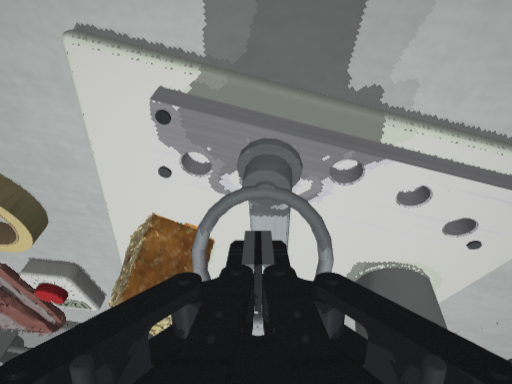

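The ring's lower wire is at (267,189). That matches pin home (expected 192 less the 3 px camera offset) and not resting on the plate (210). There is no contact force, so I'll retract along the finger axis.

Request:
jog_arm([
  [-1, 0, 0, -7, 0],
  [-1, 0, 0, -10, 0],
  [-1, 0, 0, -12, 0],
  [-1, 0, 0, -12, 0],
  [-1, 0, 0, -15, 0],
  [-1, 0, 0, -20, 0],
  [-1, 0, 0, -20, 0],
  [-1, 0, 0, -20, 0],
  [-1, 0, 0, -15, 0],
  [-1, 0, 0, 0, 0],
])

```text
time: 16.73
tool_pos: [0.4751, -0.2704, 0.1879]
tcp_rot: [0.912, 2.502, -0.406]
wrist_force: [0.5, 0.3, 0.2]
width: -0.003
grip_force: 0.0
```

Request:
jog_arm([
  [-1, 0, 0, -20, 0],
  [-1, 0, 0, -25, 0],
  [-1, 0, 0, -25, 0],
  [-1, 0, 0, -20, 0],
  [-1, 0, 0, 0, 0],
  [-1, 0, 0, 0, 0],
  [-1, 0, 0, 0, 0],
])

```text
time: 17.32
tool_pos: [0.4463, -0.2336, 0.2596]
tcp_rot: [0.914, 2.51, -0.407]
wrist_force: [-0.5, 1.0, -0.3]
width: -0.0
grip_force: 0.0
```

Run:
```python
from h import *
s,M=info()
p,dep=bot.read_camera('wrist'); cv2.imwrite('pics/w6.png',p[...,::-1])
p,_=bot.read_camera('side'); a=cv2.resize(p[140:270,180:340,::-1],None,fx=3.2,fy=3.2,interpolation=cv2.INTER_CUBIC); cv2.imwrite('pics/s2.png',a)
def pt(r,a,z): return gw([.09-r*np.cos(a),r*np.sin(a),z])
b=-.2443
for l in (0,.012): print(l,'ringtop side',((proj('side',pt(.144,b,.1048+l))-[180,140])*3.2).round(0),'wrist bot/top',wproj(s,pt(.18,b,.0532+l)),wproj(s,pt(.144,b,.1048+l)))
print('mid',wproj(s,pt(.18,0,.03)),'outer',wproj(s,pt(.18,2*b,.03)),'pivot',wproj(s,pt(0,0,.046)))
```

```text
t 17.32 q [-0.33 -0.37  2.25 -0.39  0.86 -1.  ] tilt 30.49 az -53.97 guide [-0.1737 -0.04    0.2596] F guide [-1.1  0.2 -0.3]
0 ringtop side [190. 139.] wrist bot/top [260.3 143.6] [256.1 194. ]
0.012 ringtop side [189. 123.] wrist bot/top [259.1 149.6] [254.8 201.4]
mid [296.2 137.8] outer [229.5 134.8] pivot [263.6 228.4]
```

View pics/w6.png

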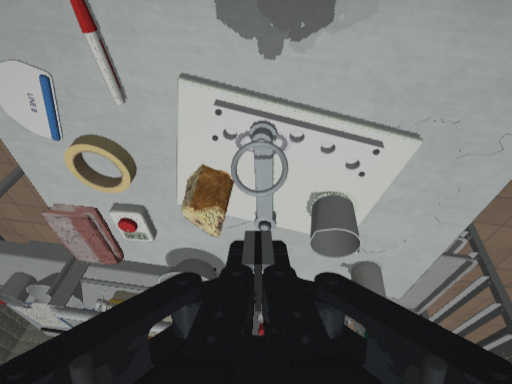

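View pics/s2.png

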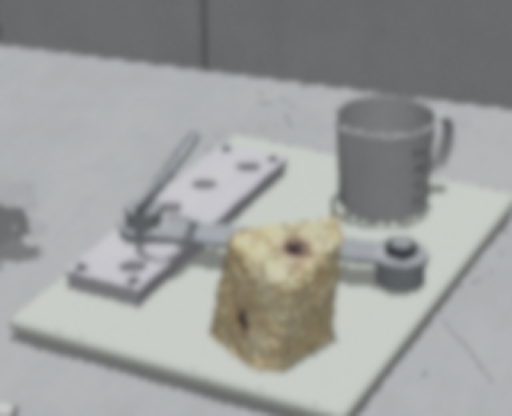

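The bar stands in hole_right: one free hole is visible to its right and three to its left. The ring's top at (193,137) in the side crop matches pin home (190,139), the cake and cup are where they stood, and the hand is clear.

```bash
python3 -c "
from workcell import bot
print(bot.finish_job())"
```

```text
the job is handed in; nothing more can be done
None
```

The bar is reset one hole to the right, the cake's side, with the pin fully home, the hand clear, and the cake, cup and tape not touched; I handed the job in at about 17.4 s.

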